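Tighten the antenna and hold the modem's reset

TASK

The modem on the kitchen bench has dropped out: first turn the brass hex coupling of its stub antenna clockwise (seen from above) until it stops. Then take the orange stylus out of its black stand, put its steel tip down the red-ringed hole in the modem and hold the recessed red reset button fully down for at least two seconds, finishing the program with the stylus still gripped and the button still held down. Leave the blue-ringed pairing button and the other things on the bench alone.

Things in the scene. Friction and masses are not known exactly. Their poses are not given: they have to be found in the camera images.
- nut_mid (a point): Centre of the brass hex coupling on the modem's top, turning with it; 20 mm across flats, 22 mm tall (11 mm up and down from this point), its lower face 8 mm above the modem's top on a 16 mm thick brass collar. A black stub antenna, 11 mm thick, stands 14.5 mm above its upper face. z is up, along the turning axis; two of the six flats face along the point's +x and -x, the others at 60 degree steps.
- antenna_nut (a joint): Angle of the hex coupling in rad: starts loose between 0 and 0.6, grows as it is turned clockwise seen from above, tight against its stop at 1.5. It has slight friction (about 0.04 N m) and stays where it is left.
- modem: White flat modem fixed to the bench, 130 mm (its x) by 180 mm (its y) by 38 mm tall; origin at the centre of its underside, z up. In its frame the coupling's axis is at x 0, y +55 mm, the red-ringed hole at x +30, y -50 mm, the blue-ringed hole at x -30, y -50 mm.
- reset_mouth (a point): Centre of the mouth of the red-ringed round hole, level with the modem's top face (z = 38 mm above the bench), z up. The hole is 14 mm wide, straight down; the red button's top (12 mm wide) lies 12 mm below the mouth when not pressed.
- reset_button (a joint): Travel of the red reset button in m: 0 up, 0.006 fully down on its stop. A spring pushes it back up, about 2 N at the start and 6.3 N fully down.
- pair_mouth (a point): Centre of the mouth of the blue-ringed hole, an identical one 60 mm from the red-ringed hole; its blue button is to be left alone.
- pair_button (a joint): Travel of the blue pairing button in m, 0 up; leave it.
- stylus_mid (a point): Centre (half-way up, 59 mm above the tip) of the stylus, which stands upright in its stand; 118 mm long, z along it from tip to handle end. From the tip: steel pin 6 mm thick for 28 mm, then a straight square orange handle 16 by 16 mm (flats face its x and y) up to the black end. About 45 g. The handle's lower shoulder rests on the stand, so the centre starts 66 mm above the bench.
- stylus_tip (a point): The end of the stylus's steel pin, on its axis.
- stand: Black stylus stand fixed to the bench, 50 by 50 by 35 mm tall, origin at the centre of its underside; a hole 8 mm wide and 32 mm deep in the middle takes the pin.
- cup: Bystander: teal square silicone cup, 54 by 54 by 90 mm, holding four markers upright (18 mm thick, ends 129 mm above the bench). Origin at the centre of its underside.
- dome: Bystander: clear bluish glass paperweight dome, 72 mm wide, 43 mm tall, origin at the centre of its underside.
- tape: Bystander: roll of white electrical tape lying flat, 68 mm wide, 19 mm tall, origin at the centre of its underside.
- stapler: Bystander: purple stapler, 130 mm long (its x), 34 mm wide, 60 mm tall, origin at the centre of its underside.
- box_low: Bystander: lower translucent blue storage box, 196 by 136 by 88 mm, origin at the centre of its underside.
- box_top: Bystander: the same kind of box stacked on the lower one, up to 176 mm above the bench.
- marker0: Bystander: black-capped white marker in the cup, 18 mm thick, 125 mm long, origin at the centre of its lower end.
- marker1: Bystander: red-capped white marker in the cup, 18 mm thick, 125 mm long, origin at the centre of its lower end.
- marker2: Bystander: blue-capped white marker in the cup, 18 mm thick, 125 mm long, origin at the centre of its lower end.
- marker3: Bystander: green-capped white marker in the cup, 18 mm thick, 125 mm long, origin at the centre of its lower end.

How it is judged:
By the outcome, as a careful person would: the job done as asked, in the order asked, and still so for the second after the job is handed in, while the arm keeps its last pose, push and grip.
It also fails if it takes over 56 s, if anything falls off the work surface, if the arm or the gripper's body presses on something with over 40 N, if the wrist force passes 120 N, or if a joint passes its speed limit or range.

ROBOT

A 6-joint arm with a two-finger parallel gripper is mounted at the origin on the work surface. World frame = base frame: x ahead of the robot, y to its left, z up, the work surface at z = 0. Lengths are in m, angles in rad, forces in N, time in s.
With the tool pointing down it reaches from about 0.35 to 0.725 m from the base axis. Payload 4.3 kg.
Tool frame: the origin (TCP) lies midway between the tips of the shut fingers; the grasp point (between the pads) lies ctrl.hold_point_z behind it (ctrl.hold_point_z is the distance from the TCP to the grasp point, in m); y points along the fingers, x is the direction in which the jaws open and shut, and the axes are right-handed (so a half turn about y gives the same grasp; the last joint's range is limited). The gripper opens to 85 mm and grips with 20 to 120 N. Pads are 22 mm wide; open, the fingers measure 114 mm over their backs; the gripper's body (76 mm by 85 mm) begins 54 mm behind the grasp point. The pads swing forward as they close: fully open they stand 13 mm farther back than shut.
Start: joints at [-1.224, 0.377, 0.081, 1.274, 0, 1.46], TCP at [0.254, -0.516, 0.231] pointing down, gripper open.
Joint ranges: [-2.72, 2.72], [-0.84, 1.66], [-1.02, 1.22], [-1.77, 2.12], [-1.37, 1.28], [-3.14, 3.14]. Speed limits (rad/s): [2.57, 2.57, 3.14, 3.14, 3.14, 3.14].

INTERFACE

Orientations are given as a unit quaternion [w, x, y, z].
In Python, from rig import ctrl, grab_frame, calibration gives the robot as it stands. The module is installed in compiled form; this text tells all that it offers.
- The arm moves only by the tool drive_tool, never from a script. Its argument "plan" is a list that holds one entry, the list of rows, each a list of 5 numbers: the gripper's target within -1 to 1 (shut at 1, half-way at 0, fully open at -1), then the shift along the tool's x, y, z in cm, then the turn about the tool's y in rad. A call has exactly 8 rows; each row is the pose to reach, as a shift and turn from the pose measured when the call began, along the tool's axes at that moment; what a row does not reach only later rows make up. A row lasts 1/10 s, in which the tool goes at most 50 mm and 8.59 degrees, less where a joint would pass 70% of its speed; a pose out of reach is approached as far as the arm can. A call with a gripper value outside its range is refused whole. The fingers move at their own pace and stop on an object; the grip force is fixed at half the most. Time passes only in rows, so rows that repeat a pose let the fingers close, or fill a call up. It gives the time, the measured TCP pose, the force and the opening at its end, in the units of the state.
- ctrl.read_state(): the state, without advancing time (a new reading comes with each control period).
- grab_frame(name): name is "side" or "top"; returns the picture (384x512x3 uint8, red, green, blue); there is no depth.
- calibration(name): a dict with "K" (3x3 intrinsics, pixels), "extrinsics" (4x4, takes a point from camera to world coordinates). Camera axes: x right, y up, looking along -z (the intrinsics and any distortion apply to the point x, -y, -z); pixel columns grow to the right and rows downward; lengths in m; the calibration is good to about 2 mm. A picture is of the moment at which its call begins. calibration takes no time and is no camera call.
- ctrl.job_done(): hands the job in, once; it reports no verdict.
The state is a dict: "time": time; "joint_pos": joint angles; "qd": joint speeds; "tau": joint torques, N m; "eef_pos": TCP position; "ee_rot": TCP orientation; "ft_force": force on the tool from outside, world axes, zero at the start; "ft_torque": the same for the moment, N m; "opening": finger opening in m.
Only numpy, scipy, OpenCV 4.12 (cv2) and the standard library are available. Lean on these libraries where they do the work, as an engineer would, in place of code of your own. Each camera call takes 0.05 s, during which the arm holds its last target.

## Working session

There is one attempt and no reset: what is moved stays moved. The work goes in short steps, Python scripts to look and compute and a tool call to move; the robot and the scene stay as the last step left them, time stands still between calls to the robot, and variables do not carry over. Pictures are saved under pics/ and viewed, and the job is handed in when it is done.

Besides the shell and the picture viewer there is one more tool, called after "Request:" as name([rows], argument=value, ...), one row to a line, values as JSON. drive_tool: Moves the arm, as the interface text tells. Its arguments: {"type":"object","properties":{"plan":{"type":"array","items":{"type":"array","items":{"type":"array","items":{"type":"number"}}}}},"required":["plan"]}

```bash
mkdir -p pics; ls; cat > h.py <<'E'
import numpy as np, cv2
from rig import ctrl, grab_frame, calibration
E
python3 - <<'E'
from h import *
print(ctrl.read_state(), ctrl.hold_point_z)
for n in ("side","top"):
    f=grab_frame(n); np.save(f"pics/{n}0.npy",f); cv2.imwrite(f"pics/{n}0.png",f[...,::-1])
    c=calibration(n); print(n,{k:(np.array(v).round(4).tolist()) for k,v in c.items()})
E
```

```text
pics
{'time': 0.0, 'joint_pos': array([-1.22427609e+00,  3.78055566e-01,  7.96318945e-02,  1.27437455e+00,
       -1.30218104e-05,  1.46049282e+00]), 'qd': array([ 1.61733867e-03, -1.00438636e-03,  4.05581518e-04, -9.30195426e-06,
       -5.25785700e-04,  3.09237947e-05]), 'tau': array([ 8.58080530e-04, -4.63606882e+01,  2.69875038e+01,  2.08065292e-02,
       -1.84049009e-04,  4.59039910e-06]), 'eef_pos': array([ 0.25341278, -0.51543033,  0.23036746]), 'ee_rot': array([ 0.60066318, -0.59979438,  0.37435677, -0.37323915]), 'ft_force': array([-0.00601067,  0.09634081, -0.53203293]), 'ft_torque': array([0.06383073, 0.0314714 , 0.01634039]), 'opening': 0.08527340126584486} 0.0187
side {'K': [[431.6802, 0.0, 255.0052], [0.0, 431.6802, 192.3025], [0.0, 0.0, 1.0]], 'extrinsics': [[-0.8949, 0.238, -0.3776, 0.0281], [-0.4461, -0.452, 0.7724, 0.9076], [0.0132, 0.8597, 0.5107, 0.7491], [0.0, 0.0, 0.0, 1.0]]}
top {'K': [[348.2971, 0.0, 253.0368], [0.0, 348.2971, 193.6518], [0.0, 0.0, 1.0]], 'extrinsics': [[0.0256, 0.9809, -0.1927, 0.3214], [-0.9996, 0.0269, 0.0041, -0.1142], [0.0092, 0.1926, 0.9812, 1.0951], [0.0, 0.0, 0.0, 1.0]]}
```

```bash
python3 - <<'E'
from h import *
from scipy.spatial.transform import Rotation as R
q=ctrl.read_state()['ee_rot']; print(R.from_quat(q,scalar_first=True).as_matrix().round(3))
E
```

```text
[[ 0.441 -0.001  0.897]
 [-0.897  0.002  0.441]
 [-0.002 -1.     0.   ]]
```

View pics/side0.png

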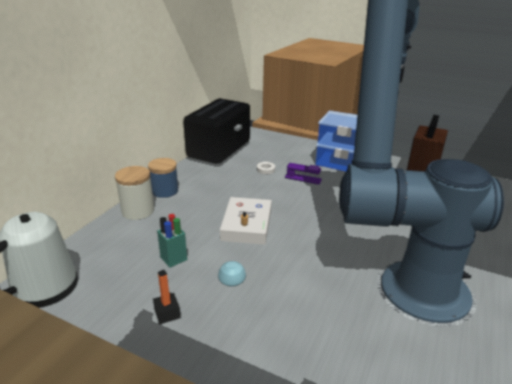

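View pics/top0.png

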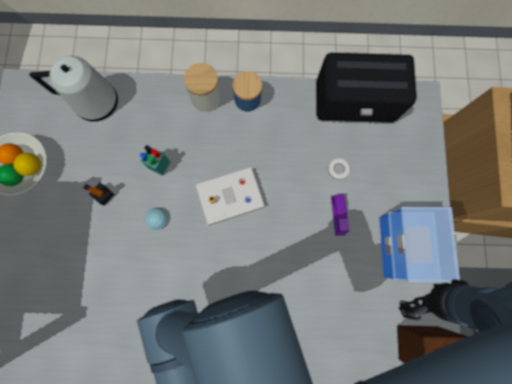

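```bash
python3 - <<'E'
from h import *
t=np.load("pics/top0.npy");s=np.load("pics/side0.npy")
def crop(f,r0,r1,c0,c1,k): return cv2.resize(f[r0:r1,c0:c1],None,fx=k,fy=k,interpolation=cv2.INTER_NEAREST)
cv2.imwrite("pics/c_top.png",crop(t,160,232,188,278,8)[...,::-1])
cv2.imwrite("pics/c_side.png",crop(s,190,250,210,285,10)[...,::-1])
cv2.imwrite("pics/c_sty.png",np.hstack([crop(t,170,220,75,125,7),crop(s,265,330,140,190,7)[:350]])[...,::-1])
E
```

```text
(no output)
```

View pics/c_top.png

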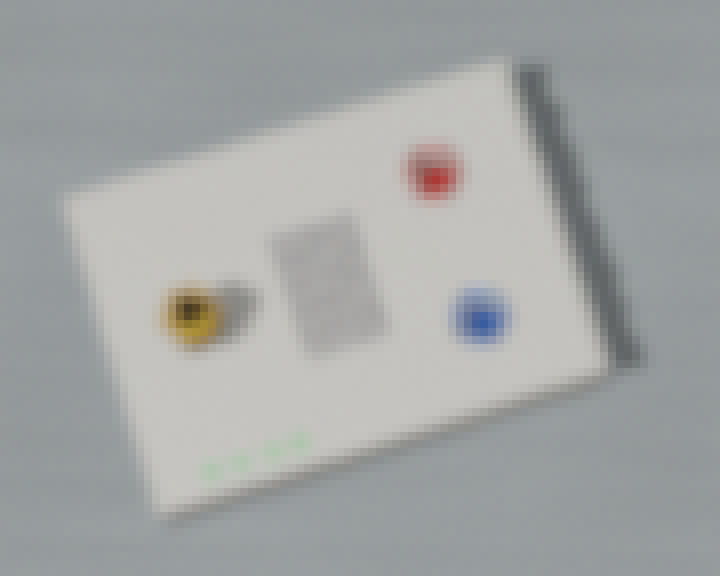

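View pics/c_side.png

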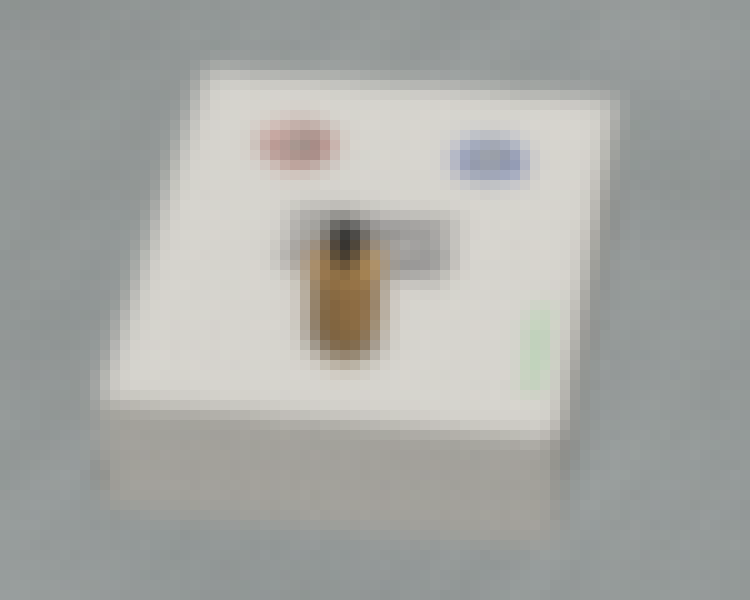

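View pics/c_sty.png

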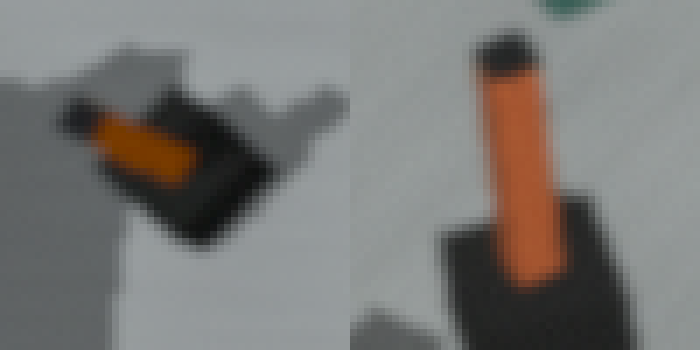

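```bash
cat >> h.py <<'E'
def ray(n,uv):
    c=calibration(n);K=np.array(c['K']);T=np.array(c['extrinsics'])
    uv=np.atleast_2d(uv).astype(float)
    d=np.c_[(uv[:,0]-K[0,2])/K[0,0],-(uv[:,1]-K[1,2])/K[1,1],-np.ones(len(uv))]
    return T[:3,3],d@T[:3,:3].T
def plane(n,uv,z):
    o,d=ray(n,uv); return o+d*((z-o[2])/d[:,2])[:,None]
def proj(n,P):
    c=calibration(n);K=np.array(c['K']);T=np.array(c['extrinsics'])
    p=(np.atleast_2d(P)-T[:3,3])@T[:3,:3]
    return np.c_[K[0,2]+K[0,0]*p[:,0]/-p[:,2],K[1,2]+K[1,1]*-p[:,1]/-p[:,2]]
def tri(uv1,uv2,n1="side",n2="top"):
    o1,d1=ray(n1,uv1);o2,d2=ray(n2,uv2);d1=d1[0]/np.linalg.norm(d1);d2=d2[0]/np.linalg.norm(d2)
    a=np.linalg.lstsq(np.c_[d1,-d2],o2-o1,rcond=None)[0]
    p,q=o1+a[0]*d1,o2+a[1]*d2
    return (p+q)/2,np.linalg.norm(p-q)*1000
def cen(m,w=None):
    ys,xs=np.nonzero(m); w=np.ones(len(xs)) if w is None else w[m]
    return np.array([np.average(xs,weights=w),np.average(ys,weights=w)])
E
cat > m1.py <<'E'
from h import *
t=np.load("pics/top0.npy");s=np.load("pics/side0.npy")
for n,f,(r0,r1,c0,c1),th in (("top",t,(160,232,190,275),178),("side",s,(193,250,212,280),190)):
    k=8
    g=f.min(2)[r0:r1,c0:c1]
    print(n,"bg",np.median(g[:5,:5]),"fg",np.percentile(g,90))
    G=cv2.resize(g,None,fx=k,fy=k,interpolation=cv2.INTER_LINEAR)
    cs,_=cv2.findContours((G>th).astype(np.uint8),cv2.RETR_EXTERNAL,cv2.CHAIN_APPROX_NONE)
    c=max(cs,key=cv2.contourArea)[:,0].astype(float)
    uv=(c+.5)/k-.5+[c0,r0]
    P=plane(n,uv,.038)[:,:2]*1000
    r=cv2.minAreaRect(P.astype(np.float32)); print(n,r)
    # quad
    h=cv2.convexHull(c.astype(np.float32)); q=cv2.approxPolyDP(h,.05*cv2.arcLength(h,True),True)[:,0]
    print(np.array(plane(n,(q+.5)/k-.5+[c0,r0],.038)*1000).round(1).tolist())
def blobs(n,f,b,hs):
    r0,r1,c0,c1=b; g=f[r0:r1,c0:c1].astype(int)
    R,G,B=g[...,0],g[...,1],g[...,2]
    for nm,w in (("red",R-(G+B)/2),("blue",B-R),("brass",(R+G)/2-B),):
        if nm=="red": w=np.minimum(R-G,R-B)-0
        m=w>25
        nl,lab,st,ce=cv2.connectedComponentsWithStats(m.astype(np.uint8))
        for i in range(1,nl):
            if st[i,4]>4:
                uv=cen(lab==i,np.clip(w,0,None))+[c0,r0]
                print(n,nm,st[i,4],uv.round(2),plane(n,uv,hs[nm])[0].round(4))
blobs("top",t,(160,232,190,275),dict(red=.034,blue=.034,brass=.066))
blobs("side",s,(190,250,212,280),dict(red=.038,blue=.038,brass=.055))
E
python3 m1.py
```

```text
top bg 148.0 fg 191.0
top ((523.0930786132812, -44.2620849609375), (127.80020904541016, 177.30821228027344), 19.51468276977539)
[[610.2, -106.4, 38.0], [494.1, -147.3, 38.0], [435.0, 17.2, 38.0], [553.0, 57.4, 38.0]]
side bg 145.0 fg 205.0
side ((520.4711303710938, -44.169410705566406), (126.21846008300781, 175.9441680908203), 19.68048095703125)
[[606.2, -102.7, 38.0], [490.3, -143.3, 38.0], [434.4, 15.7, 38.0], [549.5, 56.1, 38.0]]
top red 37 [241.85 181.54] [ 0.5674 -0.0827  0.034 ]
top red 6 [212.83 200.35] [0.5054 0.005  0.034 ]
top blue 32 [247.74 199.38] [ 0.5113 -0.1027  0.034 ]
top brass 16 [241.92 182.14] [ 0.5582 -0.0839  0.066 ]
top brass 46 [211.71 199.39] [0.5026 0.0049 0.066 ]
side red 7 [237.68 204.24] [ 0.5689 -0.0786  0.038 ]
side red 38 [244.28 219.  ] [ 0.5134 -0.0167  0.038 ]
side brass 73 [244.1  219.23] [0.5017 0.0067 0.055 ]
```

```bash
python3 - <<'E'
from h import *
t=np.load("pics/top0.npy");s=np.load("pics/side0.npy")
def crop(f,r0,r1,c0,c1,k):
    g=np.clip(f[r0:r1,c0:c1].astype(float)*2.5,0,255).astype(np.uint8); return cv2.resize(g,None,fx=k,fy=k,interpolation=cv2.INTER_CUBIC)
a=crop(t,175,213,80,118,10);b=crop(s,288,326,147,185,10)
cv2.imwrite("pics/c_sty2.png",np.hstack([a,b])[...,::-1])
for n,f,(r0,r1,c0,c1) in (("top",t,(175,213,80,125)),("side",s,(262,326,140,190))):
    g=f[r0:r1,c0:c1].astype(int); w=g[...,0]-g[...,2]
    m=w>40; ys,xs=np.nonzero(m)
    print(n,m.sum(),cen(m,w)+[c0,r0],xs.min()+c0,xs.max()+c0,ys.min()+r0,ys.max()+r0)
    if n=="top": u1=cen(m,w)+[c0,r0]
    else: u2=cen(m,w)+[c0,r0]
print(tri(u2,u1))
E
```

```text
top 92 [ 95.11430233 190.94732558] 88 102 186 196
side 272 [164.29180769 289.96411538] 158 170 275 305
(array([0.51863275, 0.35439244, 0.069651  ]), np.float64(1.0921481863503557))
```

View pics/c_sty2.png

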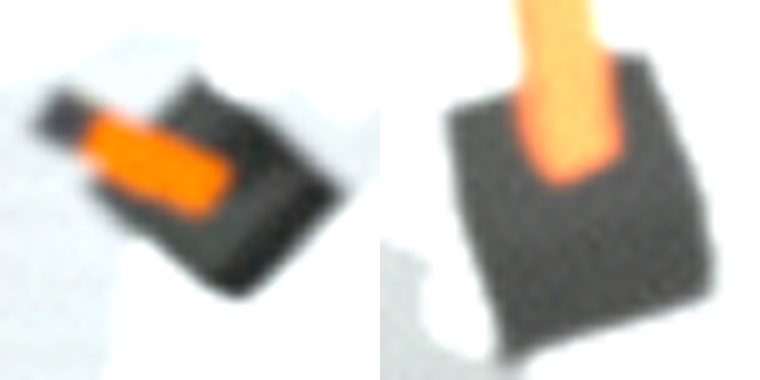

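```bash
python3 - <<'E'
from h import *
for n,a,b,z in (("side",(154,299),(173.5,293.5),.035),("side",(160,324),(180.2,317.5),0.0),("side",(160,324),(180.2,317.5),0.035),("top",(99.5,182.5),(114.5,194.5),.035),("top",(89.5,194),(103.5,204.8),.035),("top",(103.5,204.8),(114.5,194.5),.0)):
    P=plane(n,[a,b],z);d=P[1]-P[0];print(n,P.round(4).tolist(),np.degrees(np.arctan2(d[1],d[0])).round(1),np.linalg.norm(d).round(4))
# end cap top centre at z=.125
print(plane("top",(80+6.0,175+11.2),.12),plane("side",(152.3,0),.0))
E
```

```text
side [[0.5474, 0.3606, 0.035], [0.5184, 0.3259, 0.035]] -129.8 0.0452
side [[0.5127, 0.3898, 0.0], [0.4837, 0.3534, 0.0]] -128.5 0.0466
side [[0.49, 0.414, 0.035], [0.4624, 0.3793, 0.035]] -128.5 0.0444
top [[0.5519, 0.3594, 0.035], [0.5152, 0.3091, 0.035]] -126.1 0.0622
top [[0.5147, 0.3861, 0.035], [0.4822, 0.3394, 0.035]] -124.9 0.0569
top [[0.4875, 0.3544, 0.0], [0.5216, 0.323, 0.0]] -42.6 0.0464
[[0.5215344 0.3585502 0.12     ]] [[ 4.01468503 -4.05870059  0.        ]]
```

```bash
cat >> h.py <<'E'
from scipy.spatial.transform import Rotation as Ro
def st():
    s=ctrl.read_state();M=Ro.from_quat(s['ee_rot'],scalar_first=True).as_matrix()
    yaw=np.degrees(np.arctan2(M[1,0],M[0,0]))
    print("t %.2f pos %s yaw %.1f tilt %.2f,%.2f F %s T %s open %.1fmm q6 %.2f q1 %.2f"%(s['time'],(s['eef_pos']*1000).round(1),yaw,M[0,1]*57.3,M[1,1]*57.3,s['ft_force'].round(1),s['ft_torque'].round(2),s['opening']*1000,s['joint_pos'][5],s['joint_pos'][0]))
    return s,M,yaw
def go(x,y,z,yaw_t=None):
    s,M,yaw=st(); d=(np.array([x,y,z])-s['eef_pos'])@M*100
    t=0 if yaw_t is None else np.radians(((yaw-yaw_t)+180)%360-180)
    print("shift cm",d.round(2),"turn",round(t,3))
E
python3 -c "
from h import *
go(.503,.006,.18,62.4)"
```

```text
t 0.10 pos [ 253.4 -515.5  230.5] yaw -63.8 tilt -0.04,0.10 F [-0.1 -0.5 -0.4] T [-0.    0.07 -0.03] open 85.1mm q6 1.46 q1 -1.22
shift cm [-35.78   5.12  45.4 ] turn -2.203
```

Request:
drive_tool([
  [[-1,-35.8,3,45.4,-2.2],[-1,-35.8,3,45.4,-2.2],[-1,-35.8,3,45.4,-2.2],[-1,-35.8,3,45.4,-2.2],[-1,-35.8,3,45.4,-2.2],[-1,-35.8,3,45.4,-2.2],[-1,-35.8,3,45.4,-2.2],[-1,-35.8,3,45.4,-2.2]],
])

```text
time: 0.9
eef_pos: [0.4259, -0.1536, 0.2102]
ee_rot: [0.707, -0.706, -0.032, 0.032]
ft_force: [0.7, 0.2, 0.6]
opening: 0.0857
```

```bash
python3 -c "
from h import *
go(.503,.006,.17,62.4)"
```

```text
t 0.90 pos [ 425.9 -153.6  210.2] yaw 5.3 tilt -0.00,0.07 F [0.7 0.2 0.6] T [ 0.   -0.05  0.02] open 85.7mm q6 0.99 q1 -0.49
shift cm [ 9.14  4.04 15.18] turn -0.997
```

Request:
drive_tool([
  [[-1,9.1,4,15.2,-1.0],[-1,9.1,4,15.2,-1.0],[-1,9.1,4,15.2,-1.0],[-1,9.1,4,15.2,-1.0],[-1,9.1,8,15.2,-1.0],[-1,9.1,8,15.2,-1.0],[-1,9.1,8,15.2,-1.0],[-1,9.1,8,15.2,-1.0]],
])

```text
time: 1.7
eef_pos: [0.5019, 0.0065, 0.1296]
ee_rot: [0.605, -0.604, -0.367, 0.367]
ft_force: [0.3, 0.8, 0.8]
opening: 0.0851
```

```bash
cat > look.py <<'E'
from h import *
import sys
tag=sys.argv[1]
st()
bs={"side":[int(v) for v in sys.argv[2].split(",")],"top":[int(v) for v in sys.argv[3].split(",")]}
o=[]
for n in ("side","top"):
    f=grab_frame(n);np.save(f"pics/{n}{tag}.npy",f)
    c,r,w=bs[n]
    g=f[max(r-w,0):r+w,max(c-w,0):c+w]
    o.append(cv2.resize(g,(400,400),interpolation=cv2.INTER_CUBIC))
cv2.imwrite(f"pics/v{tag}.png",np.hstack(o)[...,::-1])
E
python3 look.py 1 244,215,40 215,195,40
```

```text
t 1.70 pos [501.9   6.5 129.6] yaw 62.6 tilt -0.11,0.08 F [0.3 0.8 0.8] T [-0.01  0.   -0.05] open 85.1mm q6 0.36 q1 -0.11
```

View pics/v1.png

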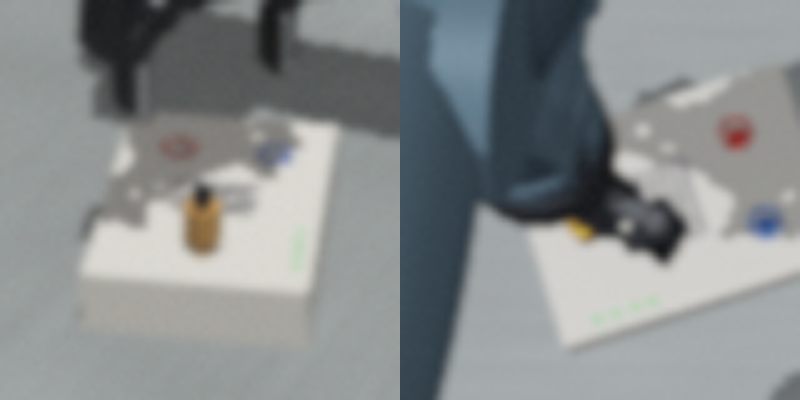

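```bash
python3 -c "
from h import *
print(proj('side',[[.5019,.0065,.1426],[.5019,.0065,.0825],[.5019,.0065,.068],[.5019,.0065,.046]]))
f=np.load('pics/side1.npy').astype(int)[200:236,235:255]
w=(f[...,0]-f[...,2]);m=w>45;print(cen(m,w)+[235,200]);ys,xs=np.nonzero(m);print([(y+200,(xs[ys==y].mean()+235).round(1),(ys==y).sum()) for y in np.unique(ys)])
d=f.max(2)<80;print(d.sum(),cen(d)+[235,200])
"
```

```text
[[244.08455098 192.75935874]
 [244.07888238 211.09899608]
 [244.07755736 215.38583998]
 [244.07557735 221.7917675 ]]
[244.18227647 219.09418944]
[(np.int64(215), np.float64(244.0), np.int64(4)), (np.int64(216), np.float64(244.0), np.int64(7)), (np.int64(217), np.float64(244.0), np.int64(7)), (np.int64(218), np.float64(244.0), np.int64(7)), (np.int64(219), np.float64(244.5), np.int64(6)), (np.int64(220), np.float64(244.5), np.int64(6)), (np.int64(221), np.float64(244.5), np.int64(6)), (np.int64(222), np.float64(244.0), np.int64(5)), (np.int64(223), np.float64(244.0), np.int64(5)), (np.int64(224), np.float64(244.0), np.int64(3))]
5 [244.4 213.8]
```

Request:
drive_tool([
  [[-1,0,4,0,0],[-1,0,7,0,0],[-1,0,8.5,0,0],[-1,0,8.7,0,0],[-0.2,0,8.7,0,0],[-0.2,0,8.7,0,0],[0.1,0,8.7,0,0],[0.1,0,8.7,0,0]],
])

```text
time: 2.6
eef_pos: [0.5034, 0.0063, 0.0443]
ee_rot: [0.605, -0.605, -0.367, 0.366]
ft_force: [-0.9, 0.3, -0.4]
opening: 0.0384
```

```bash
python3 look.py 2 244,215,40 215,195,40
```

```text
t 2.60 pos [503.4   6.3  44.3] yaw 62.4 tilt 0.10,0.06 F [-0.9  0.3 -0.4] T [-0.03  0.05  0.04] open 38.4mm q6 0.37 q1 -0.11
```

View pics/v2.png

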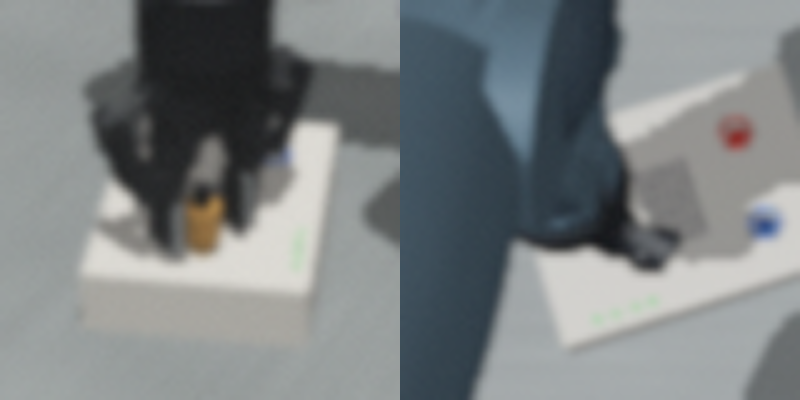

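Request:
drive_tool([
  [[0.3,0,0.2,0,0],[0.4,0,0.2,0,0],[0.5,0,0.2,0,0],[0.6,0,0.2,0,0],[0.7,0,0.2,0,0],[0.8,0,0.2,0,0],[1,0,0.2,0,0],[1,0,0.2,0,0]],
])

```text
time: 3.5
eef_pos: [0.5033, 0.007, 0.0421]
ee_rot: [0.605, -0.604, -0.368, 0.366]
ft_force: [0.8, 5.4, 3.1]
opening: 0.0198
```

```bash
python3 -c "
from h import *
st()"
```

```text
t 3.50 pos [503.3   7.   42.1] yaw 62.5 tilt 0.09,0.16 F [0.8 5.4 3.1] T [ 0.96 -0.11 -0.03] open 19.8mm q6 0.37 q1 -0.11
```

Request:
drive_tool([
  [[1,0,0,0,0.12],[1,0,0,0,0.24],[1,0,0,0,0.36],[1,0,0,0,0.48],[1,0,0,0,0.6],[1,0,0,0,0.72],[1,0,0,0,0.84],[1,0,0,0,0.95]],
])

```text
time: 4.3
eef_pos: [0.5038, 0.0074, 0.0422]
ee_rot: [0.707, -0.704, -0.049, 0.047]
ft_force: [1.1, 3.5, -0.1]
opening: 0.0199
```

```bash
python3 -c "
from h import *
st()"
```

```text
t 4.30 pos [503.8   7.4  42.2] yaw 7.8 tilt 0.14,0.21 F [ 1.1  3.5 -0.1] T [ 0.81 -0.3   0.03] open 19.9mm q6 1.32 q1 -0.11
```

Request:
drive_tool([
  [[1,0,0,0,0.06],[1,0,0,0,0.12],[1,0,0,0,0.16],[1,0,0,0,0.2],[1,0,0,0,0.23],[1,0,0,0,0.26],[1,0,0,0,0.26],[1,0,0,0,0.26]],
])

```text
time: 5.1
eef_pos: [0.504, 0.0074, 0.0422]
ee_rot: [0.707, -0.704, 0.043, -0.045]
ft_force: [0.5, 3.3, -0.1]
opening: 0.0198
```

```bash
python3 -c "
from h import *
st()"
```

```text
t 5.10 pos [504.    7.4  42.2] yaw -7.1 tilt 0.16,0.21 F [ 0.5  3.3 -0.1] T [ 0.65 -0.29  0.  ] open 19.8mm q6 1.58 q1 -0.11
```

Request:
drive_tool([
  [[1,0,0,0,0.02],[1,0,0,0,0.03],[1,0,0,0,0.04],[1,0,0,0,0.05],[1,0,0,0,0.06],[1,0,0,0,0.07],[1,0,0,0,0.08],[1,0,0,0,0.08]],
])

```text
time: 5.9
eef_pos: [0.504, 0.0074, 0.0422]
ee_rot: [0.705, -0.702, 0.071, -0.073]
ft_force: [1.8, 3.8, 1.3]
opening: 0.0196
```

```bash
python3 -c "
from h import *
st()"
```

```text
t 5.90 pos [504.    7.4  42.2] yaw -11.7 tilt 0.16,0.20 F [1.8 3.8 1.3] T [ 0.56 -0.28  0.  ] open 19.6mm q6 1.66 q1 -0.11
```

Request:
drive_tool([
  [[1,0,0,0,0.03],[1,0,0,0,0.06],[1,0,0,0,0.08],[1,0,0,0,0.1],[1,0,0,0,0.12],[1,0,0,0,0.14],[1,0,0,0,0.16],[1,0,0,0,0.16]],
])

```text
time: 6.7
eef_pos: [0.5041, 0.0074, 0.0422]
ee_rot: [0.697, -0.694, 0.128, -0.129]
ft_force: [1.4, 2.7, -0.6]
opening: 0.0199
```

```bash
python3 look.py 3 244,215,40 215,195,40
```

```text
t 6.70 pos [504.1   7.4  42.2] yaw -20.9 tilt 0.17,0.20 F [ 1.4  2.7 -0.6] T [ 0.57 -0.34 -0.02] open 19.9mm q6 1.82 q1 -0.11
```

View pics/v3.png

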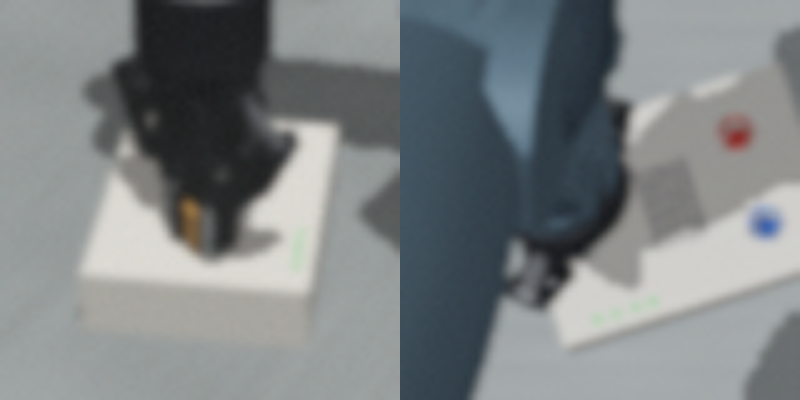

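Request:
drive_tool([
  [[1,0,0,0,0.02],[1,0,0,0,0.03],[1,0,0,0,0.05],[1,0,0,0,0.06],[1,0,0,0,0.07],[1,0,0,0,0.08],[1,0,0,0,0.09],[1,0,0,0,0.1]],
])

```text
time: 7.6
eef_pos: [0.5042, 0.0073, 0.0422]
ee_rot: [0.69, -0.687, 0.162, -0.163]
ft_force: [2.0, 2.1, -0.0]
opening: 0.0198
```

```bash
python3 -c "
from h import *
st();print(ctrl.read_state()['tau'].round(2))"
```

```text
t 7.60 pos [504.2   7.3  42.2] yaw -26.6 tilt 0.18,0.19 F [ 2.   2.1 -0. ] T [ 0.42 -0.39  1.49] open 19.8mm q6 1.92 q1 -0.11
[ -2.6  -40.94  20.76   0.71  -0.68   1.39]
```

Request:
drive_tool([
  [[1,0,0,0,0.02],[1,0,0,0,0.02],[1,0,0,0,0.02],[1,0,0,0,0.02],[1,0,0,0,0.02],[1,0,0,0,0.02],[1,0,0,0,0.02],[1,0,0,0,0.02]],
])

```text
time: 8.4
eef_pos: [0.5038, 0.0066, 0.0422]
ee_rot: [0.687, -0.686, 0.169, -0.17]
ft_force: [-1.0, -5.0, 2.8]
opening: 0.0196
```

```bash
python3 -c "
from h import *
st()"
```

```text
t 8.40 pos [503.8   6.6  42.2] yaw -27.8 tilt 0.14,0.10 F [-1.  -5.   2.8] T [-1.09  0.37  0.5 ] open 19.6mm q6 1.94 q1 -0.11
```

Request:
drive_tool([
  [[1,0,0,0,0.01],[1,0,0,0,0.02],[1,0,0,0,0.03],[1,0,0,0,0.04],[1,0,0,0,0.05],[1,0,0,0,0.05],[1,0,0,0,0.05],[1,0,0,0,0.05]],
])

```text
time: 9.2
eef_pos: [0.5038, 0.0066, 0.0422]
ee_rot: [0.683, -0.681, 0.186, -0.187]
ft_force: [-1.7, -4.7, 3.2]
opening: 0.02
```

```bash
python3 -c "
from h import *
st()"
```

```text
t 9.20 pos [503.8   6.6  42.2] yaw -30.6 tilt 0.13,0.09 F [-1.7 -4.7  3.2] T [-0.81  0.29  1.18] open 20.0mm q6 1.99 q1 -0.11
```

Request:
drive_tool([
  [[0.3,0,0,0,0],[0,0,0,0,0],[-0.4,0,0,0,0],[-0.5,0,0,0,0],[-0.5,0,-3,0,0],[-0.5,0,-7,0,0],[-0.5,0,-11,0,0],[-0.5,0,-14,0,0]],
])

```text
time: 10.0
eef_pos: [0.5041, 0.0066, 0.1847]
ee_rot: [0.683, -0.681, 0.185, -0.188]
ft_force: [-0.1, 0.2, 0.6]
opening: 0.0642
```

```bash
python3 look.py 4 244,215,40 215,195,40; python3 -c "
from h import *
go(.52,.356,.19,-39);go(.52,.356,.19,51)"
```

```text
t 10.00 pos [504.1   6.6 184.7] yaw -30.6 tilt 0.27,0.12 F [-0.1  0.2  0.6] T [ 0.01 -0.05  0.04] open 64.2mm q6 1.99 q1 -0.11
t 10.10 pos [506.8   6.3 187. ] yaw -30.6 tilt 0.65,0.07 F [ 1.1  0.2 -0.3] T [ 0.01 -0.03 -0.04] open 63.9mm q6 1.99 q1 -0.11
shift cm [-16.69  -0.25  30.76] turn 0.146
t 10.10 pos [506.8   6.3 187. ] yaw -30.6 tilt 0.65,0.07 F [ 1.1  0.2 -0.3] T [ 0.01 -0.03 -0.04] open 63.9mm q6 1.99 q1 -0.11
shift cm [-16.69  -0.25  30.76] turn -1.425
```

View pics/v4.png

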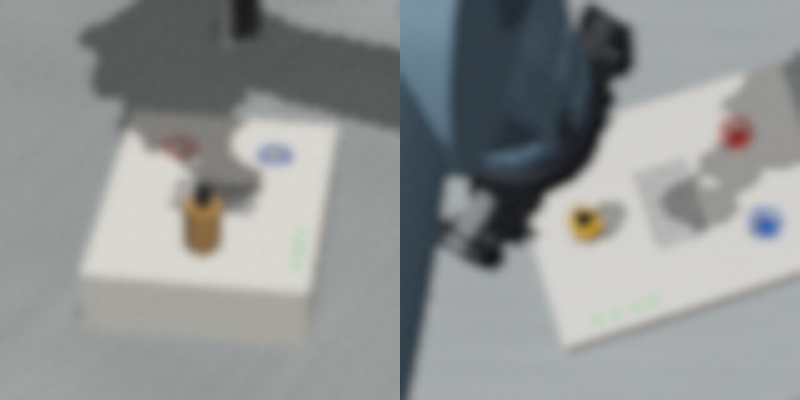

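Request:
drive_tool([
  [[-1,-16.7,-0.5,30.8,0.15],[-1,-16.7,-0.5,30.8,0.15],[-1,-16.7,-0.5,30.8,0.15],[-1,-16.7,-0.5,30.8,0.15],[-1,-16.7,-0.5,30.8,0.15],[-1,-16.7,-0.5,30.8,0.15],[-1,-16.7,-0.5,30.8,0.15],[-1,-16.7,-0.5,30.8,0.15]],
])

```text
time: 10.9
eef_pos: [0.5189, 0.3617, 0.1909]
ee_rot: [0.669, -0.664, 0.233, -0.239]
ft_force: [0.6, -0.8, 0.2]
opening: 0.0852
```

```bash
python3 look.py 5 165,285,45 100,190,40; python3 -c "
from h import *
go(.52,.356,.16,-39)"
```

```text
t 10.90 pos [518.9 361.7 190.9] yaw -38.9 tilt 0.58,0.19 F [ 0.6 -0.8  0.2] T [-0.05  0.01 -0.03] open 85.2mm q6 2.76 q1 0.51
t 11.00 pos [519.2 357.7 191. ] yaw -39.1 tilt 0.56,0.03 F [ 0.3 -1.8  0.3] T [-0.04 -0.01 -0.01] open 85.6mm q6 2.76 q1 0.50
shift cm [ 0.15  3.1  -0.11] turn -0.002
```

View pics/v5.png

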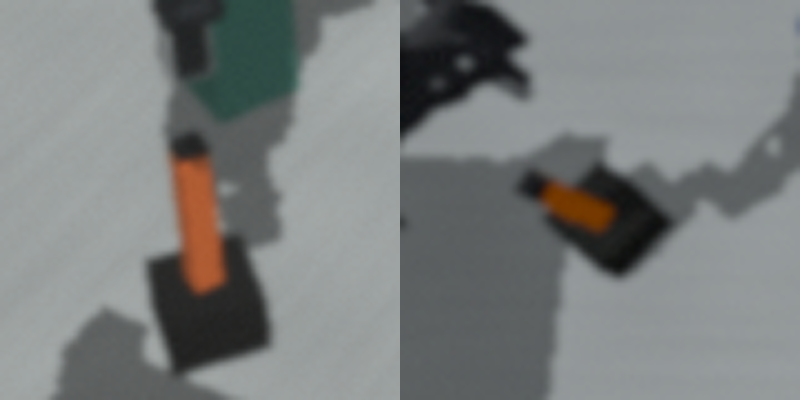

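```bash
python3 -c "
from h import *
f=np.load('pics/side5.npy').astype(int)[262:310,145:185]
w=f[...,0]-f[...,2];m=w>40;ys,xs=np.nonzero(m)
for y in (278,285,292,299):
  r=w[y-262];print('s',y,np.average(np.arange(145,185),weights=np.clip(r-15,0,None)).round(2))
f=np.load('pics/top5.npy').astype(int)[175:213,80:125]
w=f[...,0]-f[...,2];m=w>40;ys,xs=np.nonzero(m)
for x in (91,94,97,100):
  r=w[:,x-80];print('t',x,np.average(np.arange(175,213),weights=np.clip(r-15,0,None)).round(2))
for z in (.05,.08,.11): print(z,proj('side',[.52,.356,z]),proj('top',[.52,.356,z]))
"
```

```text
s 278 162.71
s 285 163.76
s 292 164.64
s 299 165.3
t 91 189.43
t 94 190.66
t 97 191.72
t 100 192.61
0.05 [[164.41746259 296.80491836]] [[ 97.37157698 191.61795013]]
0.08 [[163.14098606 286.80806989]] [[ 93.02645842 189.61090776]]
0.11 [[161.82281904 276.48471839]] [[ 88.42627633 187.48604966]]
```

```bash
python3 -c "
from h import *
go(.5185,.3555,.0635,-39)"
```

```text
t 11.00 pos [519.2 357.7 191. ] yaw -39.1 tilt 0.56,0.03 F [ 0.3 -1.8  0.3] T [-0.04 -0.01 -0.01] open 85.6mm q6 2.76 q1 0.50
shift cm [-1.000e-02  1.275e+01 -3.000e-01] turn -0.002
```

Request:
drive_tool([
  [[-1,0,2,-0.3,0],[-1,0,4,-0.3,0],[-1,0,7,-0.3,0],[-1,0,10,-0.3,0],[-1,0,12,-0.3,0],[-1,0,12.7,-0.3,0],[-1,0,12.7,-0.3,0],[0,0,12.7,-0.3,0]],
])

```text
time: 11.8
eef_pos: [0.5193, 0.355, 0.0651]
ee_rot: [0.668, -0.665, 0.233, -0.24]
ft_force: [-0.1, 0.2, 0.1]
opening: 0.0731
```

```bash
python3 look.py 6 165,285,45 100,190,40
```

```text
t 11.80 pos [519.3 355.   65.1] yaw -39.1 tilt 0.63,0.06 F [-0.1  0.2  0.1] T [ 0.06 -0.01 -0.03] open 73.1mm q6 2.76 q1 0.50
```

View pics/v6.png

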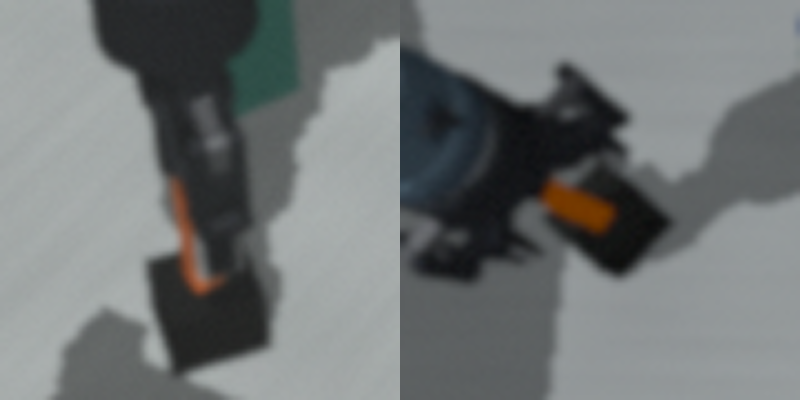

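Request:
drive_tool([
  [[0,0,0.1,0,0],[0.2,0,0.1,0,0],[0.4,0,0.1,0,0],[0.6,0,0.1,0,0],[0.8,0,0.1,0,0],[1,0,0.1,0,0],[1,0,0.1,0,0],[1,0,0.1,0,0]],
])

```text
time: 12.7
eef_pos: [0.5197, 0.3564, 0.0651]
ee_rot: [0.669, -0.664, 0.233, -0.24]
ft_force: [-1.8, 2.9, 4.3]
opening: 0.0151
```

```bash
python3 look.py 7 165,285,45 100,190,40
```

```text
t 12.70 pos [519.7 356.4  65.1] yaw -39.1 tilt 0.70,0.19 F [-1.8  2.9  4.3] T [0.72 0.61 0.04] open 15.1mm q6 2.76 q1 0.50
```

View pics/v7.png

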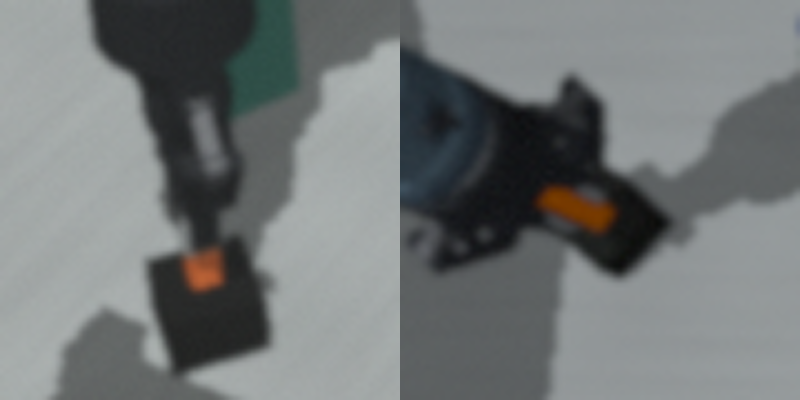

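Request:
drive_tool([
  [[1,0,-0.5,0,0],[1,0,-1.5,0,0],[1,0,-3,0,0],[1,0,-5,0,0],[1,0,-7,0,0],[1,0,-9,0,0],[1,0,-10,0,0],[1,0,-10,0,0]],
])

```text
time: 13.6
eef_pos: [0.5199, 0.3561, 0.1671]
ee_rot: [0.669, -0.663, 0.232, -0.242]
ft_force: [0.3, 0.3, -1.2]
opening: 0.0156
```

```bash
python3 look.py 8 165,255,45 85,180,40; python3 -c "
from h import *
go(.567,-.081,.165,None)"
```

```text
t 13.60 pos [519.9 356.1 167.1] yaw -39.1 tilt 0.92,0.21 F [ 0.3  0.3 -1.2] T [ 0.02 -0.04 -0.  ] open 15.6mm q6 2.76 q1 0.50
t 13.70 pos [518.5 355.6 164.6] yaw -39.1 tilt 0.69,0.13 F [-0.7  0.4 -2. ] T [-0.02  0.03 -0.  ] open 15.7mm q6 2.76 q1 0.50
shift cm [ 31.31  -0.08 -30.82] turn 0
```

View pics/v8.png

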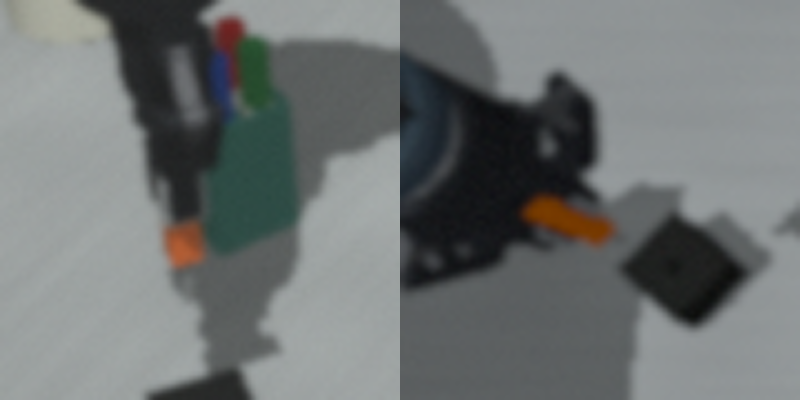

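Request:
drive_tool([
  [[1,0,-4,0,0],[1,3,-4,-3,0],[1,6,-4,-6,0],[1,9,-4,-9,0],[1,12,-4,-12,0],[1,15,-4,-15,0],[1,18,-4,-18,0],[1,21,-4,-21,0]],
])

```text
time: 14.5
eef_pos: [0.5474, 0.0582, 0.2028]
ee_rot: [0.668, -0.665, 0.234, -0.24]
ft_force: [0.5, 0.2, -0.2]
opening: 0.0153
```

```bash
python3 -c "
from h import *
go(.567,-.081,.15,None)"
```

```text
t 14.50 pos [547.4  58.2 202.8] yaw -39.1 tilt 0.54,0.10 F [ 0.5  0.2 -0.2] T [ 0.04 -0.04 -0.  ] open 15.3mm q6 2.24 q1 -0.01
shift cm [10.26  5.27 -9.61] turn 0
```

Request:
drive_tool([
  [[1,3,0,-3,0],[1,6,0,-6,0],[1,9,1,-8.5,0],[1,10.3,3,-9.6,0],[1,10.3,6,-9.6,0],[1,10.3,8.5,-9.6,0],[1,10.3,8.8,-9.6,0],[1,10.3,8.8,-9.6,0]],
])

```text
time: 15.3
eef_pos: [0.5661, -0.0808, 0.1133]
ee_rot: [0.668, -0.665, 0.235, -0.238]
ft_force: [0.4, 0.3, 0.7]
opening: 0.0156
```

```bash
python3 look.py 9 240,200,35 238,185,40
```

```text
t 15.30 pos [566.1 -80.8 113.3] yaw -39.1 tilt 0.33,0.14 F [0.4 0.3 0.7] T [-0.03 -0.03  0.03] open 15.6mm q6 2.00 q1 -0.25
```

View pics/v9.png

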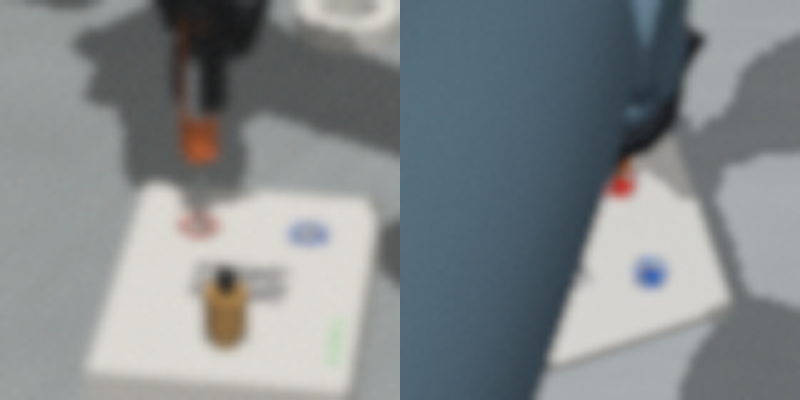

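```bash
python3 -c "
from h import *
f=np.load('pics/side9.npy');g=np.hstack([cv2.resize(f[170:215,222:258],None,fx=11,fy=11,interpolation=cv2.INTER_CUBIC)])
cv2.imwrite('pics/c9.png',np.clip(g*1.2,0,255)[...,::-1])
print(proj('side',[[.5661,-.0808,.055],[.5661,-.0808,.083],[.5661,-.0808,.038]]),proj('top',[[.5661,-.0808,.083],[.5661,-.0808,.038],[.5661,-.0808,.026]]))
s=np.load('pics/side0.npy').astype(int)
a=s[200:210,232:246];w=a[...,0]-(a[...,1]+a[...,2])/2;print(np.average(np.arange(232,246),weights=np.clip(w-2,0,None).sum(0)),np.average(np.arange(200,210),weights=np.clip(w-2,0,None).sum(1)))
print(w.astype(int))
"
```

```text
[[238.78787924 199.43192067]
 [238.73237661 191.55840366]
 [238.82099489 204.12965517]] [[240.83444116 178.24062683]
 [241.19786532 181.6518542 ]
 [241.28983308 182.51509607]]
238.99924585218702 204.1655354449472
[[ 5  5  6  5  6  5  7  7  6  6  6  5  5  5]
 [ 6  4  6  6  7  9 11 13 12 11  8  5  5  4]
 [ 5  5  5  9 14 21 22 23 22 20 15 10  6  6]
 [ 5  5  6 12 24 34 31 26 26 28 27 18  9  6]
 [ 5  6  6 12 26 35 28 20 21 30 35 24 10  6]
 [ 5  5  7 11 19 30 29 27 28 30 28 17  8  6]
 [ 5  5  5  6 11 19 25 29 27 22 14  9  6  5]
 [ 5  5  5  5  6 10 12 14 13 10  8  6  4  6]
 [ 6  4  5  5  5  5  7  6  6  6  5  5  5  5]
 [ 6  5  5  5  5  5  5  5  5  5  5  5  5  5]][ WARN:0@0.647] global loadsave.cpp:1063 imwrite_ Unsupported depth image for selected encoder is fallbacked to CV_8U.
```

View pics/c9.png

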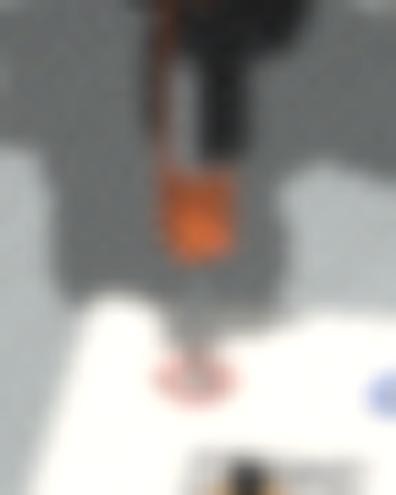

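Request:
drive_tool([
  [[1,0.1,0.3,0,0],[1,0.1,0.6,0,0],[1,0.1,1,0,0],[1,0.1,1.4,0,0],[1,0.1,1.8,0,0],[1,0.1,2.2,0,0],[1,0.1,2.4,0,0],[1,0.1,2.4,0,0]],
])

```text
time: 16.2
eef_pos: [0.5688, -0.0816, 0.0911]
ee_rot: [0.668, -0.665, 0.234, -0.24]
ft_force: [-0.5, -0.0, -0.4]
opening: 0.0153
```

```bash
python3 look.py 10 240,200,25 238,185,40
```

```text
t 16.20 pos [568.8 -81.6  91.1] yaw -39.1 tilt 0.55,0.08 F [-0.5 -0.  -0.4] T [0.04 0.01 0.02] open 15.3mm q6 2.00 q1 -0.26
```

View pics/v10.png

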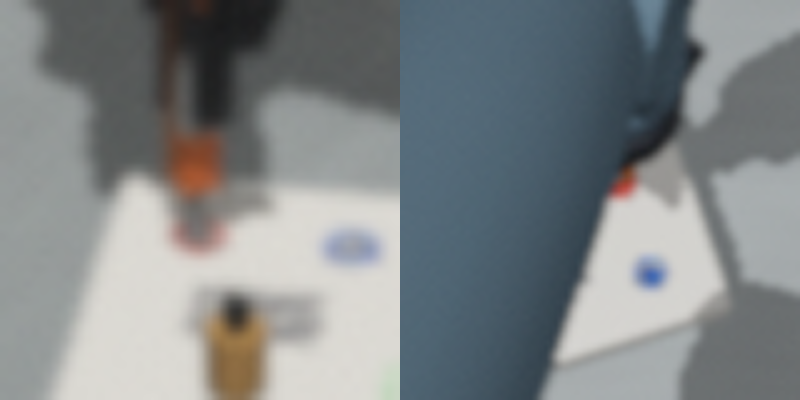

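```bash
python3 -c "
from h import *
go(.5668,-.0815,.079,None)"
```

```text
t 16.30 pos [569.3 -81.7  91.6] yaw -39.1 tilt 0.60,0.07 F [-0.1  0.6 -0.4] T [-0.05  0.01 -0.02] open 15.4mm q6 2.00 q1 -0.25
shift cm [-0.21  1.26 -0.15] turn 0
```

Request:
drive_tool([
  [[1,-0.1,0,-0.1,0],[1,-0.2,0,-0.2,0],[1,-0.2,0.2,-0.2,0],[1,-0.2,0.4,-0.2,0],[1,-0.2,0.6,-0.2,0],[1,-0.2,0.8,-0.2,0],[1,-0.2,0.8,-0.2,0],[1,-0.2,0.8,-0.2,0]],
])

```text
time: 17.1
eef_pos: [0.5665, -0.082, 0.0837]
ee_rot: [0.668, -0.665, 0.233, -0.24]
ft_force: [-1.1, 0.5, 2.2]
opening: 0.0154
```

```bash
python3 -c "
from h import *
go(.5668,-.0815,.075,None)"
```

```text
t 17.10 pos [566.5 -82.   83.7] yaw -39.1 tilt 0.60,0.07 F [-1.1  0.5  2.2] T [0.02 0.16 0.  ] open 15.4mm q6 2.00 q1 -0.26
shift cm [-0.01  0.87  0.05] turn 0
```

Request:
drive_tool([
  [[1,0,0.1,0,0],[1,0,0.2,0,0],[1,0,0.3,0,0],[1,0,0.4,0,0],[1,0,0.5,0,0],[1,0,0.6,0,0],[1,0,0.6,0,0],[1,0,0.6,0,0]],
])

```text
time: 17.9
eef_pos: [0.5666, -0.082, 0.078]
ee_rot: [0.668, -0.665, 0.233, -0.24]
ft_force: [-1.2, 1.7, 6.8]
opening: 0.0152
```

```bash
python3 -c "
from h import *
st()"
```

```text
t 17.90 pos [566.6 -82.   78. ] yaw -39.1 tilt 0.62,0.07 F [-1.2  1.7  6.8] T [ 0.12  0.52 -0.04] open 15.2mm q6 2.00 q1 -0.26
```

Request:
drive_tool([
  [[1,0,0.02,0,0],[1,0,0.05,0,0],[1,0,0.08,0,0],[1,0,0.1,0,0],[1,0,0.1,0,0],[1,0,0.1,0,0],[1,0,0.1,0,0],[1,0,0.1,0,0]],
])

```text
time: 18.7
eef_pos: [0.5667, -0.082, 0.0778]
ee_rot: [0.668, -0.665, 0.233, -0.24]
ft_force: [-2.9, 0.9, 9.6]
opening: 0.0152
```

```bash
python3 -c "
from h import *
st()"
```

```text
t 18.70 pos [566.7 -82.   77.8] yaw -39.1 tilt 0.65,0.06 F [-2.9  0.9  9.6] T [ 0.24  0.72 -0.05] open 15.2mm q6 2.00 q1 -0.26
```

Request:
drive_tool([
  [[1,0,0.2,0,0],[1,0,0.2,0,0],[1,0,0.25,0,0],[1,0,0.25,0,0],[1,0,0.25,0,0],[1,0,0.25,0,0],[1,0,0.25,0,0],[1,0,0.25,0,0]],
])

```text
time: 19.5
eef_pos: [0.567, -0.0819, 0.0774]
ee_rot: [0.668, -0.665, 0.232, -0.241]
ft_force: [-5.0, 2.0, 17.9]
opening: 0.0157
```

```bash
python3 -c "
from h import *
st()"
```

```text
t 19.50 pos [567.  -81.9  77.4] yaw -39.1 tilt 0.74,0.05 F [-5.   2.  17.9] T [ 0.42  1.47 -0.04] open 15.7mm q6 2.00 q1 -0.26
```

Request:
drive_tool([
  [[1,0,0.25,0,0],[1,0,0.25,0,0],[1,0,0.25,0,0],[1,0,0.25,0,0],[1,0,0.25,0,0],[1,0,0.25,0,0],[1,0,0.25,0,0],[1,0,0.25,0,0]],
])

```text
time: 20.3
eef_pos: [0.5671, -0.0818, 0.0774]
ee_rot: [0.668, -0.665, 0.232, -0.241]
ft_force: [-8.0, 1.6, 20.5]
opening: 0.0151
```

Request:
drive_tool([
  [[1,0,0.25,0,0],[1,0,0.25,0,0],[1,0,0.25,0,0],[1,0,0.25,0,0],[1,0,0.25,0,0],[1,0,0.25,0,0],[1,0,0.25,0,0],[1,0,0.25,0,0]],
])

```text
time: 21.1
eef_pos: [0.5671, -0.0818, 0.0774]
ee_rot: [0.668, -0.665, 0.231, -0.241]
ft_force: [-7.4, 1.3, 20.9]
opening: 0.015
```

Request:
drive_tool([
  [[1,0,0.25,0,0],[1,0,0.25,0,0],[1,0,0.25,0,0],[1,0,0.25,0,0],[1,0,0.25,0,0],[1,0,0.25,0,0],[1,0,0.25,0,0],[1,0,0.25,0,0]],
])

```text
time: 21.9
eef_pos: [0.5671, -0.0818, 0.0774]
ee_rot: [0.668, -0.665, 0.231, -0.242]
ft_force: [-6.8, 1.7, 20.4]
opening: 0.0152
```

```bash
python3 look.py 11 240,205,30 238,185,40
```

```text
t 21.90 pos [567.1 -81.8  77.4] yaw -39.1 tilt 0.93,-0.02 F [-6.8  1.7 20.4] T [ 0.5   1.85 -0.  ] open 15.2mm q6 2.00 q1 -0.26
```

View pics/v11.png

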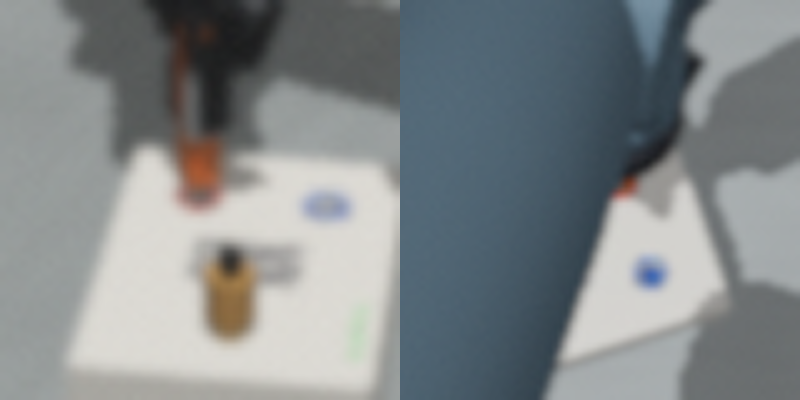

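```bash
python3 -c "
from h import *
st();print(ctrl.job_done())"
```

```text
t 22.00 pos [567.1 -81.8  77.4] yaw -39.1 tilt 0.93,-0.02 F [-7.7  1.6 20.5] T [ 0.4   1.94 -0.02] open 15.2mm q6 2.00 q1 -0.26
the job is handed in; nothing more can be done
None
```

I tightened the antenna coupling to its stop, then took the stylus from its stand and pressed the red reset button. I handed the job in at 22.0 s with the stylus still gripped and the button still held down.

- **Coupling:** I gripped it on its flats (opening 19.8 mm) and turned it clockwise about 1.55 rad. The turning torque then jumped from about 0 to 1.5 N m. It eased to 0.5 N m in the following hold and came back to 1.2 N m when I turned a little more, so I took that as the stop.
- **Reset button:** The tip met the button at about 2 N, and the tool then went down 6.3 mm, matching the button's 6 mm travel. The push stayed at about 18–21 N from 19.5 s to 22.0 s with the height steady at 77.4 mm. The last picture showed the stylus in the red-ringed hole, and nothing else in view looked disturbed.
- **What disagreed:**
  - The stop came about 20° later than I expected from the modem's direction. The coupling probably started near 0 rad, or closing the jaws turned it a little.
  - The tool leaned up to 0.9° while pressing, with about 7 N of side force.
  - The pictures were too coarse to check the coupling's final angle directly.

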